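Click the bench-pin arm into its sleeve

TASK

The bench-pin arm is a square tube lying part-way in its sleeve, with a spring button on each side still outside. Squeeze both buttons flush, feed them in under the sleeve's rim and slide the arm on until both buttons pop out into the holes in the sleeve's sides. Work gently: do not ram or crush the arm or the sleeve, leave the small things around it alone, and let go when it has clicked in.

Things in the scene. Friction and masses are not known exactly. Their poses are not given: they have to be found in the camera images.
- tube: The bench-pin arm: a loose straight aluminium tube, 30 mm wide (its y), 26 mm high (its z), 0.15 to 0.31 kg. Origin: middle of its underside, exactly below the two spring buttons. Its +x points along the tube into the sleeve; nose at x = +75 mm, tail at x = -130 mm. It starts level, lying in saddle and sleeve, with the buttons' middle 16 to 60 mm outside the sleeve's rim.
- buttons (a point): Point midway between the two buttons, on the tube's centre line. Pressing only the rear (tail-side) half of the buttons leaves their front half free to pass under the rim before the fingers meet it; 3 mm under holds them down when let go. 12 to 20 N of grip is plenty; 30 N a finger would crush the tube. Inside, the greased arm drags with 2 to 7 N; clicked in it stops dead: pushed on with over 15 N it jams.
- button_left (a joint): Steel spring button, 12 mm across, on the tube's left (+y) side. Value in m: 0 = out (6.5 mm proud of the tube's side), 0.0065 = flush. Flat end, steep edge: the rim does not push it in, it must be pressed. Spring about 1.5 N out, 4 N flush. Held down inside the sleeve it reads 0.0035 to 0.0065.
- button_right (a joint): The same button on the tube's right (-y) side; same values. The two move independently.
- board (a point): Middle of the top of the wooden V-notched board on the tube's tail: 62 mm along the tube, 60 mm wide, 14 mm thick, lying on the tube's top; this point is at tube x = -147 mm, z = 40 mm.
- socket: The fixed support on the bench: base plate (x = -129 to +131 mm, 86 mm wide, 8 mm thick), saddle and clamp block, which holds a square steel sleeve. Origin on the bench top below the sleeve's usual mouth; +x horizontal along the sleeve, pointing into it, z up. The channel floor on which the tube slides is 50 mm above the bench, so the tube's centre line is at 63 mm.
- mouth (a point): Usual place of the sleeve's open rim, on its centre line; the real rim is up to 15 mm nearer or farther along x (not measured: find it by sight or touch). Sleeve 120 mm long, 39 mm wide outside, top at z = 81 mm; inside 33 x 28 mm (1.5 mm play each side of the tube), side walls 3 mm. A 15 mm round hole in each side wall, its centre 30 mm behind the real rim, 63 mm above the bench.
- saddle (a point): Middle of the saddle, on its floor, at socket x = -112 mm: 18 mm long along x, 50 mm wide over its cheeks, cheeks up to z = 63 mm. Between the saddle and the sleeve both sides of the tube are free down to the base plate.
- clamp (a point): Top middle of the clamp block round the sleeve: x = +60 to +110 mm, 62 mm wide, two screws on top up to z = 95 mm.
- cutters: Side cutters, 120 x 45 x 12 mm, lying loose to the right of the support. Bystander.
- loupe: Folding loupe, 41 x 25 x 8 mm, lying loose. Bystander.
- punch: Steel doming punch, 68 x 10 x 10 mm, lying loose. Bystander.
- bead_jar: Small screw-top jar, 38 mm across, 47 mm high, standing loose to the left of the support. Bystander.

How it is judged:
By the outcome, as a careful person would: the job done as asked, in the order asked, and still so for the second after the job is handed in, with the robot touching nothing.
It also fails if it takes over 54 s, if anything falls off the work surface, if the arm or the gripper's body presses on something with over 40 N, if the wrist force passes 120 N, or if a joint passes its speed limit or range.

ROBOT

A 7-joint arm with a two-finger parallel gripper is mounted at the origin on a cart in front of the work surface, level with it; the furniture and walls round the work are solid. World frame = base frame: x ahead of the robot, y to its left, z up, the work surface at z = 0. Lengths are in mm, angles in rad, forces in N, time in s.
With the tool pointing down it reaches from about 425 to 825 mm from the base axis. Payload 3.6 kg.
Tool frame: the origin (TCP) lies at the very end of the fingers, on their centre line; the grasp point (between the pads) lies 19 mm behind it (r.grasp_offset is the distance from the TCP to the grasp point, in mm); z points along the fingers, y is the line along which they close (so a half turn about z gives the same grasp; the last joint's range is limited). The gripper opens to 85 mm and grips with 20 to 120 N. Pads are 22 mm wide; open, the fingers measure 114 mm over their backs; the gripper's body (76 mm by 85 mm) begins 54 mm behind the grasp point. The pads swing forward as they close: fully open they stand 13 mm farther back than shut.
Start: joints at [-1.298, 0.615, -0.013, 1.423, 0.008, 1.103, -0.04], TCP at [191.931, 620.987, 231.297] pointing down, gripper open.
Joint ranges: [-3.12, 3.12], [-0.3, 2.06], [-1.34, 1.32], [0.26, 2.42], [-1.36, 4.5], [0.01, 1.98], [-2.84, 2.84]. Speed limits (rad/s): [2.79, 2.79, 3.14, 3.14, 3.14, 3.14, 3.14].

INTERFACE

Orientations are given as [roll, pitch, yaw] about the fixed x, y, z axes, in that order (R = Rz(yaw) Ry(pitch) Rx(roll)).
In Python, from rig import r gives the robot as it stands. The module is installed in compiled form; this text tells all that it offers.
- The arm moves only by the tool send_rows, never from a script. Its argument "plan" is a list of rows, each a list of 5 numbers: the opening, from -1 (shut) to 1 (fully open), then the shift along the tool's x, y, z in m, then the turn about the tool's z in degrees. A call has 1 to 5 rows; each row is the pose to reach, as a shift and turn from the pose commanded when the call began, along the tool's axes at that moment; what a row does not reach only later rows make up. A row lasts 1/12 s, in which the tool goes at most 41.7 mm and 7.16 degrees, less where a joint would pass 70% of its speed; a pose out of reach is approached as far as the arm can. A call with a gripper value outside its range is refused whole. The fingers move at their own pace and stop on an object; "newtons" is the grip in N (left out, the last holds). Time passes only in rows, so rows that repeat a pose let the fingers close. It gives the time, the measured TCP pose, the force, the opening and the grip force at its end, in the units of the state.
- r.state(): the state, without advancing time (a new reading comes with each control period).
- r.read_camera(name): name is "scene" or "top" or "wrist"; returns a dict with "frame" (384x512x3 uint8, blue, green, red), "camera_matrix" (3x3 intrinsics, pixels), "position" and "attitude" of the camera in the world. Camera axes: x right, y up, looking along -z (the intrinsics and any distortion apply to the point x, -y, -z); pixel columns grow to the right and rows downward; lengths in mm; the calibration is good to about 2 mm. A picture is of the moment at which its call begins. There is no depth.
- r.job_done(): hands the job in; it is judged then, once.
Trained networks look in a picture, given as the dict that the camera call returned (one of the last four; its "shot" number tells which), for a name from the list of things; names that differ only in an ending like _2 or _b are one class to them, and where a whole thing is asked for, a point or a joint stands for the part that bears it (a point fixed in the world has none). Each returns a list of dicts, best first, with "confidence" (0 to 1); they miss things now and then, are a little off and sometimes report something else, mostly with a low value. They report only what shows in the picture. A call takes as long as a camera call.
- r.outline_of(target, picture): "mask" (384x512 bool, what is visible of it) and "extent" ([left, top, right, bottom] in pixels, round what is visible of it).
The state is a dict: "clock": time; "joint_pos": joint angles; "qvel": joint speeds; "tau": joint torques, N m; "position": TCP position; "eef_rot": TCP orientation; "ft_force": force on the tool from outside, world axes, zero at the start; "wrist_torque": the same for the moment, N m; "grip_width": finger opening in mm; "gripper_force": force on a finger pad.
Only numpy, scipy, OpenCV 4.12 (cv2) and the standard library are available. Lean on these libraries where they do the work, as an engineer would, in place of code of your own. Each camera call takes 0.05 s, during which the arm holds its last target. There are 200 camera calls.

## Working session

There is one attempt and no reset: what is moved stays moved. The work goes in short steps, Python scripts to look and compute and a tool call to move; the robot and the scene stay as the last step left them, time stands still between calls to the robot, and variables do not carry over. Pictures are saved under pics/ and viewed, at most 10 in all, crops included, and the job is handed in when it is done.

Besides the shell and the picture viewer there is one more tool, called after ">>>" as name([rows], argument=value, ...), one row to a line, values as JSON. send_rows: Moves the arm, as the interface text tells. Its arguments: {"type":"object","properties":{"plan":{"type":"array"},"newtons":{"type":"number"}},"required":["plan"]}

```bash
mkdir -p pics; cat > h.py <<'E'
import numpy as np, cv2
from scipy.spatial.transform import Rotation as R
from rig import r
def att(c):
    a=np.array(c["attitude"],float)
    if a.shape==(3,3): return a
    if a.size==3: return R.from_euler('xyz',a).as_matrix()
    return None
def proj(c,P):
    p=(np.atleast_2d(P)-c["position"])@att(c); p=p*[1,-1,-1]
    q=p@np.array(c["camera_matrix"]).T; return q[:,:2]/q[:,2:]
def ray(c,uv,z):
    uv=np.atleast_2d(uv); d=np.c_[uv,np.ones(len(uv))]@np.linalg.inv(c["camera_matrix"]).T*[1,-1,-1]@att(c).T
    o=np.array(c["position"]); return o+d*((z-o[2])/d[:,2])[:,None]
E
python3 - <<'E'
from h import *
s=r.state(); print(s)
cs=[r.read_camera(n) for n in("scene","top")]
for c in cs: print({k:v for k,v in c.items() if k!="frame"})
for n,c in zip(("scene","top"),cs):
    cv2.imwrite(f"pics/{n}0.png",c["frame"])
c=cs[1]
for t,z in(("tube",76),("board",90),("socket",50),("button_left",63),("button_right",63),("cutters",6),("bead_jar",40),("punch",8),("loupe",6)):
    for o in r.outline_of(t,c)[:1]:
        ys,xs=np.nonzero(o["mask"]); rc=cv2.minAreaRect(np.c_[xs,ys].astype(np.float32))
        print(t,o["confidence"],o["extent"],ray(c,cv2.boxPoints(rc),z).round(0)[:,:2].tolist())
E
```

```text
{'clock': 0.0, 'joint_pos': array([-1.29752136,  0.61591985, -0.01263339,  1.42492821,  0.00810305,
        1.10337308, -0.04037229]), 'qvel': array([ 0.00082866, -0.00036014,  0.00072779, -0.00031715, -0.00051136,
       -0.00095392,  0.00032083]), 'tau': array([-2.18153777e-04, -4.69221890e+01,  2.59555997e-01, -1.71031755e+01,
        1.00823372e-02,  9.91562207e-03,  2.44787721e-06]), 'position': array([191.70419518, 620.28124125, 230.12796309]), 'eef_rot': array([-3.13901444e+00,  3.01828818e-05,  2.84192745e+00]), 'ft_force': array([-0.53317585,  0.08966716,  0.35146488]), 'wrist_torque': array([0.00117371, 0.00964512, 0.01711969]), 'gripper_force': 0.0, 'grip_width': 85.56231286262557}
{'camera_matrix': array([[400.47644822,   0.        , 253.22266283],
       [  0.        , 400.47644822, 190.67624565],
       [  0.        ,   0.        ,   1.        ]]), 'position': array([ 124.06503572, -859.08097793,  463.92091523]), 'attitude': array([ 1.10166757,  0.00673708, -0.60338539]), 'shot': 1}
{'camera_matrix': array([[457.43843714,   0.        , 254.99534887],
       [  0.       
[... 284 characters left out ...]
0, -216.0], [421.0, -272.0], [406.0, -212.0]]
board 0.71 [236.8, 163.9, 284.8, 287.4] [[627.0, -161.0], [641.0, -220.0], [421.0, -270.0], [408.0, -212.0]]
socket 0.46 [215.2, 100.9, 280.2, 238.6] [[751.0, -114.0], [772.0, -198.0], [509.0, -259.0], [489.0, -178.0]]
cutters 0.59 [263.2, 119.8, 326.7, 147.5] [[733.0, -230.0], [742.0, -347.0], [698.0, -349.0], [689.0, -233.0]]
bead_jar 0.81 [169.5, 141.6, 188.8, 159.3] [[664.0, -30.0], [690.0, -54.0], [662.0, -84.0], [635.0, -60.0]]
punch 0.47 [200.9, 169.1, 212.5, 200.1] [[634.0, -99.0], [636.0, -108.0], [572.0, -128.0], [569.0, -118.0]]
loupe 0.74 [304.5, 189.9, 324.7, 206.6] [[574.0, -312.0], [605.0, -336.0], [589.0, -356.0], [559.0, -331.0]]
```

```bash
python3 - <<'E'
import cv2,numpy as np
t=cv2.imread("pics/top0.png")[90:300,160:340]; s=cv2.imread("pics/scene0.png")
t=cv2.resize(t,None,fx=2.8,fy=2.8,interpolation=cv2.INTER_CUBIC)
cv2.imwrite("pics/t0c.png",t); print(s.shape)
E
```

```text
(384, 512, 3)
```

View pics/t0c.png

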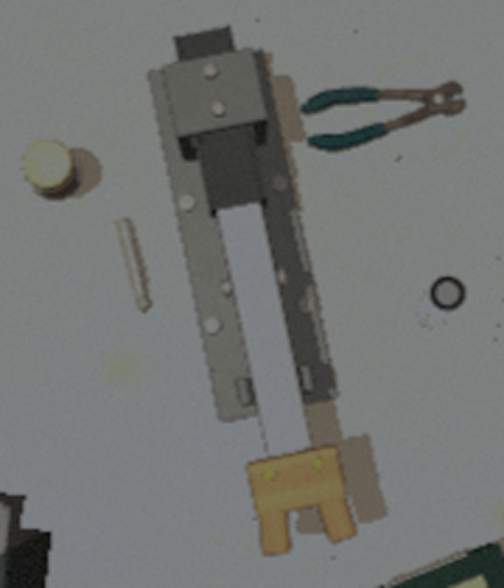

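View pics/scene0.png

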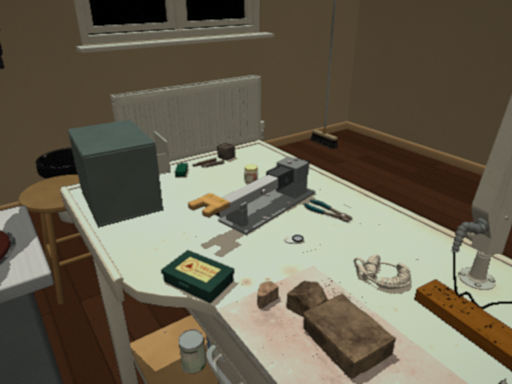

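The top view shows the tube lying in the saddle and sleeve at about 14° yaw. Its buttons are at roughly (241,192) and (260,188) in full-frame pixels, and the rim edge runs from about (236,166) to (255,162). The bystanders are clear of the support. Next I'll turn these into positions.

```bash
python3 - <<'E'
from h import *
c=r.read_camera("top"); f=lambda x,y:(160+x/2.8,90+y/2.8)
P=lambda uv,z: ray(c,f(*uv),z)[0,:2].round(1)
print("btn",P((228,287),63),P((281,275),63))
print("rim z81",P((213,213),81),P((267,202),81))
print("tube edges z76 L",P((222,212),76),P((266,453),76),"R",P((263,203),76),P((307,445),76))
print("base bottom z8",P((220,420),8),P((337,400),8), "left edge top",P((150,72),8))
print("board",P((248,463),90),P((338,447),90))
print("sleeve far end z81",P((175,38),81),P((230,28),81))
s=r.read_camera("scene"); print("box", ray(s,[[72,195],[90,220],[160,195]],0).round(0)[:,:2].tolist())
for h in(100,150,200,250): print(h,ray(s,[[100,165]],h).round(0)[:,:2].tolist(),ray(s,[[160,150]],h).round(0)[:,:2].tolist())
E
```

```text
btn [ 581.9 -184.5] [ 591.1 -219.9]
rim z81 [ 629.  -173.4] [ 637.4 -208.9]
tube edges z76 L [ 630.6 -179.2] [ 472.2 -213. ] R [ 637.5 -206.3] [ 478.1 -239.6]
base bottom z8 [ 492.7 -180.6] [ 509.1 -263.2] left edge top [ 742.9 -121.8]
board [ 465.9 -201.4] [ 477.7 -259. ]
sleeve far end z81 [ 746.8 -144.1] [ 754.9 -180.7]
box [[254.0, 141.0], [258.0, -11.0], [436.0, 12.0]]
100 [[315.0, 47.0]] [[466.0, 57.0]]
150 [[288.0, -77.0]] [[419.0, -69.0]]
200 [[262.0, -202.0]] [[372.0, -195.0]]
250 [[236.0, -326.0]] [[325.0, -321.0]]
```

```bash
cat >> h.py <<'E'
def goto(p,yaw,s=None):
    s=s or r.state(); M=R.from_euler('xyz',s["eef_rot"]).as_matrix()
    d=M.T@(np.array(p)-s["position"])/1000
    T=R.from_euler('xyz',[np.pi,0,yaw]).as_matrix(); q=M.T@T
    return d.round(4).tolist(), round(np.degrees(np.arctan2(q[1,0],q[0,0])),1)
E
python3 - <<'E'
from h import *
print(goto((450,460,300),2.3)); print(goto((600,150,300),1.2))
E
```

```text
([-0.2941, -0.0776, -0.0687], np.float64(31.0))
([-0.529, -0.3295, -0.0687], np.float64(94.1))
```

>>> send_rows([
  [1,-0.04,-0.01,-0.01,7],
  [1,-0.08,-0.02,-0.02,14],
  [1,-0.118,-0.031,-0.03,21],
  [1,-0.157,-0.041,-0.04,28],
  [1,-0.196,-0.052,-0.05,35],
])

```text
clock: 1.07
position: [364.9, 512.6, 281.9]
eef_rot: [3.141, -0.0, 2.225]
ft_force: [-0.6, -0.5, -0.3]
grip_width: 85.8
gripper_force: 0.0
```

```bash
python3 - <<'E'
from h import *
s=r.state();print(s["position"],s["eef_rot"],s["joint_pos"].round(2),s["clock"])
print(goto((600,150,300),1.2)); print(goto((580,-203,220),.227))
E
```

```text
[364.85928521 512.63191219 281.94985483] [ 3.14100962e+00 -2.87993352e-04  2.22523087e+00] [-1.08  0.54  0.16  1.42 -0.09  1.19 -0.25] 1.0667
([-0.4308, -0.0342, -0.0182], np.float64(58.7))
([-0.6988, -0.265, 0.0616], np.float64(114.5))
```

>>> send_rows([
  [1,-0.04,-0.003,-0.002,7],
  [1,-0.08,-0.006,-0.004,14],
  [1,-0.12,-0.01,-0.006,21],
  [1,-0.16,-0.013,-0.01,28],
  [1,-0.2,-0.016,-0.012,35],
])

```text
clock: 1.48
position: [474.2, 344.4, 293.9]
eef_rot: [3.141, -0.001, 1.614]
ft_force: [1.0, 0.2, -0.2]
grip_width: 85.5
gripper_force: 0.0
```

```bash
python3 - <<'E'
from h import *
s=r.state();print(s["position"],s["eef_rot"],s["joint_pos"].round(2),s["clock"])
print(goto((600,150,300),1.2)); print(goto((580,-203,220),.227))
E
```

```text
[474.24340573 344.38302646 293.92534161] [ 3.14085900e+00 -9.64255977e-04  1.61440047e+00] [-0.88  0.48  0.34  1.53 -0.17  1.17 -0.46] 1.4833
([-0.1997, 0.1172, -0.0062], np.float64(23.7))
([-0.5515, 0.0817, 0.0735], np.float64(79.5))
```

>>> send_rows([
  [1,-0.037,0.016,0,6],
  [1,-0.075,0.032,0,13],
  [1,-0.112,0.048,0,20],
  [1,-0.15,0.06,0,27],
  [1,-0.19,0.07,0,34],
])

```text
clock: 1.9
position: [553.4, 158.4, 293.4]
eef_rot: [3.141, -0.001, 1.022]
ft_force: [1.1, -0.2, 0.5]
grip_width: 85.6
gripper_force: 0.0
```

```bash
python3 - <<'E'
from h import *
s=r.state();print(s["position"],s["eef_rot"],s["joint_pos"].round(2),s["clock"])
print(goto((580,-203,220),.227))
E
```

```text
[553.43603488 158.39387554 293.37346332] [ 3.14121056e+00 -9.91939228e-04  1.02171303e+00] [-0.64  0.48  0.52  1.56 -0.25  1.17 -0.62] 1.9
([-0.2945, 0.2112, 0.0732], np.float64(45.5))
```

>>> send_rows([
  [1,-0.033,0.024,0.005,7],
  [1,-0.066,0.047,0.012,14],
  [1,-0.099,0.071,0.02,21],
  [1,-0.132,0.095,0.03,28],
  [1,-0.165,0.118,0.04,35],
])

```text
clock: 2.32
position: [568.5, -44.1, 253.3]
eef_rot: [3.141, -0.001, 0.411]
ft_force: [1.0, -1.2, -0.1]
grip_width: 85.4
gripper_force: 0.0
```

```bash
python3 - <<'E'
from h import *
s=r.state();print(s["position"],s["eef_rot"],s["joint_pos"].round(2),s["clock"])
print(goto((580,-203,200),.227))
E
```

```text
[568.46525748 -44.08141324 253.30946721] [ 3.14137995e+00 -1.44631662e-03  4.10689106e-01] [-0.38  0.54  0.68  1.65 -0.37  1.09 -0.76] 2.3167
([-0.0529, 0.1503, 0.0533], np.float64(10.5))
```

>>> send_rows([
  [1,-0.013,0.038,0.01,4],
  [1,-0.026,0.075,0.02,7],
  [1,-0.04,0.113,0.035,10.5],
  [1,-0.053,0.15,0.053,10.5],
  [1,-0.053,0.15,0.053,10.5],
])

```text
clock: 2.73
position: [576.6, -210.8, 198.0]
eef_rot: [3.136, 0.006, 0.22]
ft_force: [-1.0, -1.0, 0.3]
grip_width: 85.3
gripper_force: 0.0
```

```bash
python3 - <<'E'
from h import *
s=r.state();print(s["position"],s["eef_rot"],s["joint_pos"].round(2),s["clock"])
c=r.read_camera("wrist"); print(c["position"],c["attitude"],c["camera_matrix"][0])
cv2.imwrite("pics/w1raw.png",c["frame"]); f=c["frame"].copy()
import pickle; pickle.dump(c,open("w1.pkl","wb"))
cv2.imwrite("pics/w1.png",cv2.resize(f,(768,576),interpolation=cv2.INTER_CUBIC))
for t in("button_left","button_right","socket","tube"):
    for o in r.outline_of(t,c)[:2]: print(t,o["confidence"],o["extent"])
E
```

```text
[ 576.59217925 -210.80945831  197.96241071] [3.13623605 0.0063472  0.22024502] [-0.08  0.67  0.68  1.59 -0.46  1.05 -0.62] 2.7333
[ 642.7841996  -195.41755674  340.28764324] [-0.27595707 -0.00567787 -1.35052294] [270.87836633   0.         248.75384827]
button_left 0.54 [200.5, 1.7, 280.7, 246.7]
button_left 0.48 [220.0, 174.2, 225.8, 185.6]
button_right 0.52 [294.7, 44.9, 401.2, 89.1]
button_right 0.51 [256.4, 172.7, 261.5, 183.1]
socket 0.76 [199.6, 0.0, 282.9, 242.7]
tube 0.83 [214.5, 127.8, 272.7, 319.7]
tube 0.48 [296.4, 45.7, 400.8, 91.0]
```

View pics/w1.png

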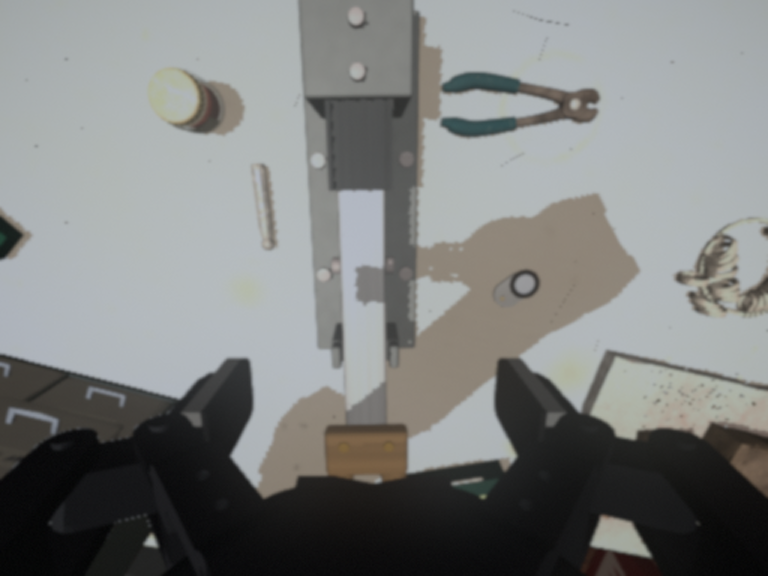

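The wrist view shows the buttons at raw pixels (223,178) left and (260,176) right. The rim edge is at row ~126, from column 219 to 261. The fingers straddle the tube line.

```bash
python3 - <<'E'
from h import *
import pickle; c=pickle.load(open("w1.pkl","rb"))
P=lambda uv,z: ray(c,[(uv[0]/1.5,uv[1]/1.5)],z)[0,:2]
u=np.array([np.cos(.227),np.sin(.227)]); v=np.array([-u[1],u[0]])
for n,a,b,z in(("btn",(335,267),(390,265),63),("rim81",(329,189),(391,189),81),("tube@rim",(339,191),(384,191),76),("tube@tail",(346,423),(388,423),76),("slv far",(329,100),(393,100),81),("base",(318,348),(414,346),8)):
    A,B=P(a,z),P(b,z); m=(A+B)/2; print(n,A.round(1),B.round(1),"mid",m.round(1),"along",(m@u).round(1),"across",(m@v).round(1),"w",np.linalg.norm(A-B).round(1))
s=r.state(); print(s["position"],s["eef_rot"]); 
p=np.array(s["position"][:2]);print(p@u,p@v)
E
```

```text
btn [ 580.3 -183.9] [ 590.  -220.9] mid [ 585.1 -202.4] along 524.6 across -328.9 w 38.3
rim81 [ 631.7 -171.5] [ 640.1 -208.9] mid [ 635.9 -190.2] along 576.8 across -328.4 w 38.3
tube@rim [ 631.7 -177.4] [ 637.9 -205.1] mid [ 634.8 -191.2] along 575.4 across -329.2 w 28.4
tube@tail [ 469.1 -215.2] [ 475.8 -245.7] mid [ 472.5 -230.4] along 408.5 across -330.9 w 31.2
slv far [ 681.1 -162. ] [ 689.3 -198.4] mid [ 685.2 -180.2] along 627.1 across -329.8 w 37.4
base [ 493.1 -181. ] [ 513.3 -263.3] mid [ 503.2 -222.2] along 440.3 across -329.7 w 84.7
[ 581.33010291 -198.82021662  200.58900614] [-3.14025502e+00 -1.46954321e-03  2.35917327e-01]
521.6710446845274 -324.5512104822657
```

```bash
python3 - <<'E'
from h import *
print(r.grasp_offset, goto((574.1,-205.2,42),.231))
E
```

```text
18.700000000000003 ([-0.0088, 0.0047, 0.1586], np.float64(0.3))
```

>>> send_rows([
  [1,-0.009,0.005,0.035,0.3],
  [1,-0.009,0.005,0.07,0.3],
  [1,-0.009,0.005,0.105,0.3],
  [1,-0.009,0.005,0.14,0.3],
  [1,-0.009,0.005,0.158,0.3],
], newtons=20)

```text
clock: 3.4
position: [572.0, -203.8, 39.0]
eef_rot: [-3.137, 0.003, 0.232]
ft_force: [0.2, 0.2, 0.2]
grip_width: 85.4
gripper_force: 0.0
```

```bash
python3 - <<'E'
from h import *
u=np.array([np.cos(.231),np.sin(.231)]); v=np.array([-u[1],u[0]])
c=r.read_camera("wrist"); import pickle; pickle.dump(c,open("w2.pkl","wb"))
s=r.state(); p=s["position"]; print(p,s["eef_rot"],s["ft_force"],s["clock"],p[:2]@u,p[:2]@v, goto((574.1,-205.2,42),.231))
f=c["frame"][60:384,100:420]
cv2.imwrite("pics/w2.png",cv2.resize(f,None,fx=1.8,fy=1.8,interpolation=cv2.INTER_CUBIC))
E
```

```text
[ 570.61103477 -203.0961252    36.67383613] [-3.13443225  0.00652679  0.23157651] [-0.09959796  0.59211826 -1.64497046] 3.45 508.9553485673135 -328.3434821078308 ([0.0029, 0.0028, -0.0054], np.float64(0.0))
```

View pics/w2.png

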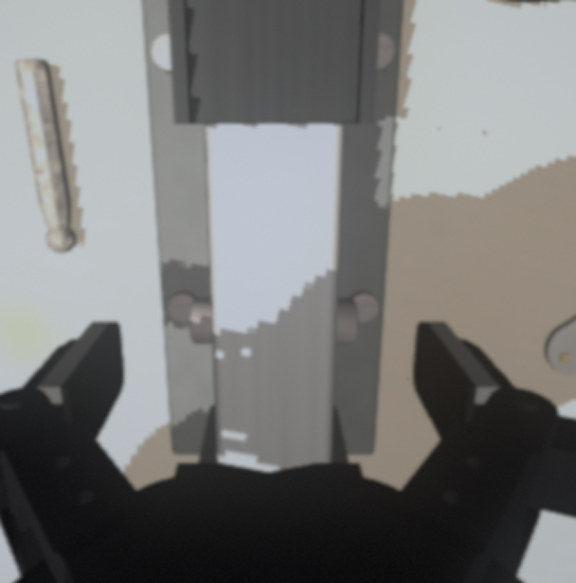

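The buttons are at crop (201,322) and (346,322). The rim is at row 124 and the fingers stand symmetrically on either side. Now I'll refine the positions.

```bash
python3 - <<'E'
from h import *
import pickle; c=pickle.load(open("w2.pkl","rb"))
P=lambda uv,z: ray(c,[(100+uv[0]/1.8,60+uv[1]/1.8)],z)[0,:2]
u=np.array([np.cos(.231),np.sin(.231)]); v=np.array([-u[1],u[0]])
for n,a,b,z in(("btn mid",(201,322),(346,322),63),("btn front top",(200,300),(346,300),65),("btn rear low",(201,342),(346,342),61),("rim81",(174,124),(362,124),81),("tube@rim",(209,126),(340,124),76),("tube lo",(218,455),(332,455),76),("padfront",(110,322),(430,322),63),("padtoplow",(120,380),(416,380),63)):
    A,B=P(a,z),P(b,z); m=(A+B)/2; print(n,"along",(A@u).round(1),(B@u).round(1),"across",(A@v).round(1),(B@v).round(1),(m@v).round(1),"w",np.linalg.norm(A-B).round(1))
s=r.state(); p=s["position"]; print(p,s["eef_rot"],p[:2]@u,p[:2]@v)
E
```

```text
btn mid along 523.5 523.6 across -312.1 -350.3 -331.2 w 38.3
btn front top along 530.5 530.6 across -312.3 -349.7 -331.0 w 37.4
btn rear low along 516.7 516.8 across -311.5 -350.9 -331.2 w 39.4
rim81 along 574.8 574.8 across -311.0 -348.6 -329.8 w 37.6
tube@rim along 574.2 574.7 across -317.3 -344.9 -331.1 w 27.5
tube lo along 492.5 492.7 across -317.0 -346.2 -331.6 w 29.1
padfront along 523.4 523.7 across -288.0 -372.5 -330.2 w 84.5
padtoplow along 506.2 506.5 across -289.2 -370.2 -329.7 w 81.0
[ 570.61103477 -203.0961252    36.67383613] [-3.13443225  0.00652679  0.23157651] 508.9553485673135 -328.3434821078308
```

>>> send_rows([
  [1,0,0,0,0],
  [1,0,0,0,0],
])

```text
clock: 3.62
position: [574.3, -207.3, 43.7]
eef_rot: [3.14, -0.002, 0.23]
ft_force: [0.2, -1.0, 0.4]
grip_width: 85.3
gripper_force: 0.0
```

>>> send_rows([
  [1,0,0,0,0],
  [1,0,0,0,0],
  [1,0,0,0,0],
])

```text
clock: 3.87
position: [573.8, -208.4, 44.0]
eef_rot: [3.14, -0.003, 0.228]
ft_force: [0.1, 0.9, 0.4]
grip_width: 85.6
gripper_force: 0.0
```

```bash
cat >> h.py <<'E'
u=np.array([np.cos(.231),np.sin(.231)]); v=np.array([-u[1],u[0]])
def st():
    s=r.state(); p=s["position"]; f=s["ft_force"]; print("along %.1f across %.1f z %.1f"%(p[:2]@u,p[:2]@v,p[2]),"rot",s["eef_rot"].round(3),"F along %.1f across %.1f z %.1f"%(f[:2]@u,f[:2]@v,f[2]),"w %.1f g %.1f t %.2f"%(s["grip_width"],s["gripper_force"],s["clock"]),"tz",s["wrist_torque"].round(2))
E
python3 -c "
from h import *
st()"
```

```text
along 510.8 across -334.2 z 44.0 rot [ 3.14e+00 -3.00e-03  2.28e-01] F along 0.3 across 0.9 z 0.4 w 85.6 g 0.0 t 3.87 tz [-0.02  0.01  0.  ]
```

>>> send_rows([
  [0.2,0.001,-0.003,0,-0.2],
  [0.2,0.001,-0.003,0,-0.2],
  [0.2,0.001,-0.003,0,-0.2],
  [0.2,0.001,-0.003,0,-0.2],
  [0.2,0.001,-0.003,0,-0.2],
], newtons=20)

```text
clock: 4.28
position: [573.0, -205.0, 42.2]
eef_rot: [3.141, 0.0, 0.231]
ft_force: [0.0, 0.4, 0.5]
grip_width: 51.3
gripper_force: 0.0
```

```bash
python3 - <<'E'
from h import *
c=r.read_camera("wrist"); import pickle; pickle.dump(c,open("w3.pkl","wb"))
st()
f=c["frame"][150:330,150:370]
cv2.imwrite("pics/w3.png",cv2.resize(f,None,fx=3,fy=3,interpolation=cv2.INTER_CUBIC))
E
```

```text
along 510.8 across -330.8 z 42.2 rot [3.142 0.    0.231] F along -0.3 across 0.8 z -0.1 w 51.0 g 0.0 t 4.33 tz [-0.04  0.03 -0.05]
```

View pics/w3.png

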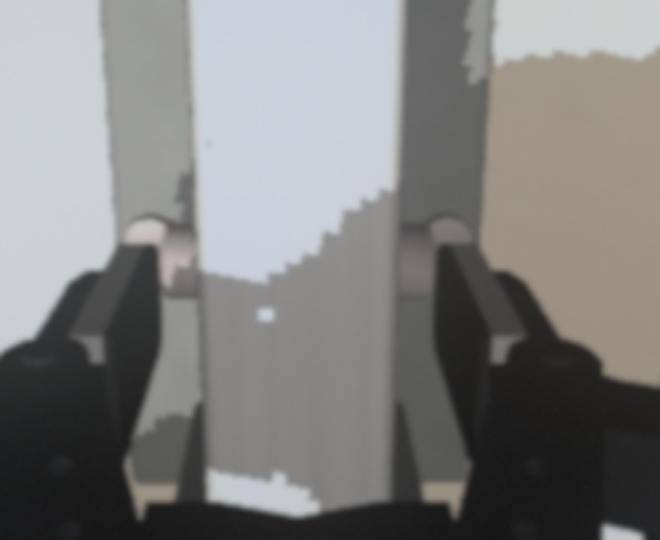

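The pads are centred on the tube (crop columns 160 and 435, with tube edges at 198 and 400). They overlap the rear of the buttons, which span rows 222–297.

```bash
python3 - <<'E'
from h import *
import pickle; c=pickle.load(open("w3.pkl","rb"))
P=lambda uv,z: ray(c,[(150+uv[0]/3,150+uv[1]/3)],z)[0,:2]
for n,a,z in(("L front",(178,222),63),("L rear",(180,297),63),("R front",(418,222),63),("R rear",(415,293),63),("tip L",(157,245),42),("tip R",(437,245),42)):
    A=P(a,z); print(n,(A@u).round(1),(A@v).round(1))
E
```

```text
L front 530.4 -312.1
L rear 517.2 -311.9
R front 530.4 -350.5
R rear 517.9 -350.5
tip L 517.6 -304.6
tip R 517.6 -357.7
```

>>> send_rows([
  [0.2,0.002,0,0,0],
  [0,0.002,0,0,0],
  [-0.2,0.002,0,0,0],
  [-0.4,0.002,0,0,0],
  [-1,0.002,0,0,0],
], newtons=20)

```text
clock: 4.75
position: [575.4, -204.7, 42.6]
eef_rot: [3.141, -0.001, 0.231]
ft_force: [-0.2, 0.4, 2.4]
grip_width: 30.1
gripper_force: 22.3
```

>>> send_rows([
  [-1,0,0,0,0],
  [-1,0,0,0,0],
  [-1,0,0,0,0],
])

```text
clock: 5.0
position: [575.4, -204.7, 42.6]
eef_rot: [3.141, -0.001, 0.231]
ft_force: [1.5, 0.1, 4.0]
grip_width: 29.7
gripper_force: 22.5
```

```bash
python3 -c "
from h import *
st()"
```

```text
along 513.3 across -331.0 z 42.6 rot [ 3.141e+00 -1.000e-03  2.310e-01] F along 1.5 across -0.2 z 4.0 w 29.7 g 22.5 t 5.00 tz [ 0.01 -0.1   0.03]
```

>>> send_rows([
  [-1,0.006,0,0,0],
  [-1,0.013,0,0,0],
  [-1,0.02,0,0,0],
  [-1,0.027,0,0,0],
  [-1,0.033,0,0,0],
])

```text
clock: 5.42
position: [607.9, -197.0, 42.6]
eef_rot: [3.141, -0.0, 0.231]
ft_force: [-1.1, 0.4, 6.1]
grip_width: 29.6
gripper_force: 22.7
```

>>> send_rows([
  [-1,0.004,0,0,0],
  [-1,0.007,0,0,0],
  [-1,0.009,0,0,0],
  [-1,0.009,0,0,0],
  [-1,0.009,0,0,0],
])

```text
clock: 5.83
position: [617.0, -194.8, 42.6]
eef_rot: [3.141, -0.001, 0.232]
ft_force: [-0.1, -0.1, 4.1]
grip_width: 30.1
gripper_force: 22.7
```

```bash
python3 - <<'E'
from h import *
c=r.read_camera("wrist"); import pickle; pickle.dump(c,open("w4.pkl","wb"))
st()
f=c["frame"][150:330,150:370]
cv2.imwrite("pics/w4.png",cv2.resize(f,None,fx=3,fy=3,interpolation=cv2.INTER_CUBIC))
E
```

```text
along 556.0 across -330.9 z 42.6 rot [ 3.141e+00 -1.000e-03  2.320e-01] F along -0.3 across 0.5 z 4.4 w 29.5 g 22.6 t 5.88 tz [-0.07  0.11  0.02]
```

View pics/w4.png

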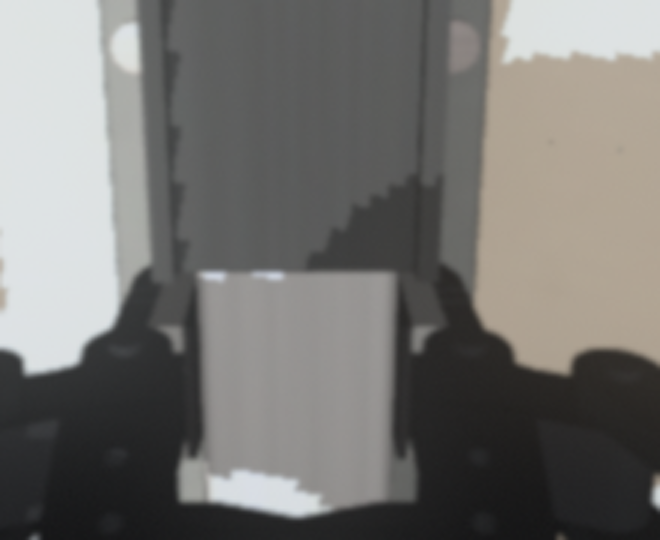

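The sleeve rim is at crop row 271. The pads are just outside it, with the buttons hidden under them. I'll compute the rim position and creep in.

```bash
python3 - <<'E'
from h import *
import pickle; c=pickle.load(open("w4.pkl","rb"))
P=lambda uv,z: ray(c,[(150+uv[0]/3,150+uv[1]/3)],z)[0,:2]
for n,a,z in(("rimL",(200,271),81),("rimR",(390,271),81),("rimC",(300,271),80)):
    A=P(a,z); print(n,(A@u).round(1),(A@v).round(1))
E
```

```text
rimL 575.1 -317.7
rimR 575.1 -344.2
rimC 574.7 -331.6
```

>>> send_rows([
  [-1,0.002,0,0,0],
  [-1,0.003,0,0,0],
  [-1,0.003,0,0,0],
])

```text
clock: 6.13
position: [619.5, -194.3, 42.7]
eef_rot: [3.141, -0.0, 0.231]
ft_force: [-0.8, -0.2, 5.8]
grip_width: 30.0
gripper_force: 22.7
```

>>> send_rows([
  [-1,0.001,0,0,0],
  [-1,0.002,0,0,0],
  [-1,0.002,0,0,0],
])

```text
clock: 6.38
position: [621.3, -193.9, 42.6]
eef_rot: [3.141, -0.0, 0.231]
ft_force: [-0.4, -0.7, 5.7]
grip_width: 29.8
gripper_force: 22.7
```

>>> send_rows([
  [-1,0.001,0,0,0],
  [-1,0.002,0,0,0],
  [-1,0.002,0,0,0],
])

```text
clock: 6.63
position: [623.3, -193.5, 42.6]
eef_rot: [3.141, -0.0, 0.231]
ft_force: [-0.9, -0.2, 5.1]
grip_width: 29.9
gripper_force: 22.7
```

```bash
python3 -c "
from h import *
st()"
```

```text
along 562.4 across -331.0 z 42.6 rot [ 3.141 -0.     0.231] F along -0.9 across 0.0 z 5.1 w 29.9 g 22.7 t 6.63 tz [ 0.    0.26 -0.02]
```

>>> send_rows([
  [-1,0.001,0,0,0],
  [-1,0.001,0,0,0],
])

```text
clock: 6.8
position: [624.2, -193.2, 42.6]
eef_rot: [3.141, 0.0, 0.231]
ft_force: [-1.5, -0.0, 6.0]
grip_width: 29.8
gripper_force: 22.7
```

>>> send_rows([
  [-1,0.001,0,0,0],
  [-1,0.001,0,0,0],
])

```text
clock: 6.97
position: [624.4, -193.2, 42.6]
eef_rot: [3.141, 0.001, 0.231]
ft_force: [-2.9, -0.7, 7.2]
grip_width: 29.6
gripper_force: 22.8
```

>>> send_rows([
  [-1,-0.001,0,0,0],
  [0.2,-0.001,0,0,0],
  [0.2,-0.001,0,0,0],
  [0.2,-0.001,0,0,0],
  [0.2,-0.001,0,0,0],
])

```text
clock: 7.38
position: [623.5, -192.5, 41.5]
eef_rot: [-3.141, 0.001, 0.231]
ft_force: [1.1, -0.4, -0.4]
grip_width: 50.9
gripper_force: 0.0
```

>>> send_rows([
  [0.2,-0.01,0,0,0],
  [0.2,-0.02,0,0,0],
  [0.2,-0.03,0,0,0],
  [0.2,-0.038,0,0,0],
  [0.2,-0.038,0,0,0],
])

```text
clock: 7.8
position: [584.7, -202.6, 42.1]
eef_rot: [-3.141, 0.002, 0.229]
ft_force: [-0.7, -0.4, 0.0]
grip_width: 51.3
gripper_force: 0.0
```

```bash
python3 - <<'E'
from h import *
c=r.read_camera("wrist"); import pickle; pickle.dump(c,open("w5.pkl","wb"))
st()
f=c["frame"][110:290,150:370]
cv2.imwrite("pics/w5.png",cv2.resize(f,None,fx=3,fy=3,interpolation=cv2.INTER_CUBIC))
E
```

```text
along 524.2 across -331.0 z 42.2 rot [-3.141e+00  1.000e-03  2.290e-01] F along -0.2 across 0.6 z 0.1 w 51.2 g 0.0 t 7.85 tz [ 0.03 -0.04 -0.  ]
```

View pics/w5.png

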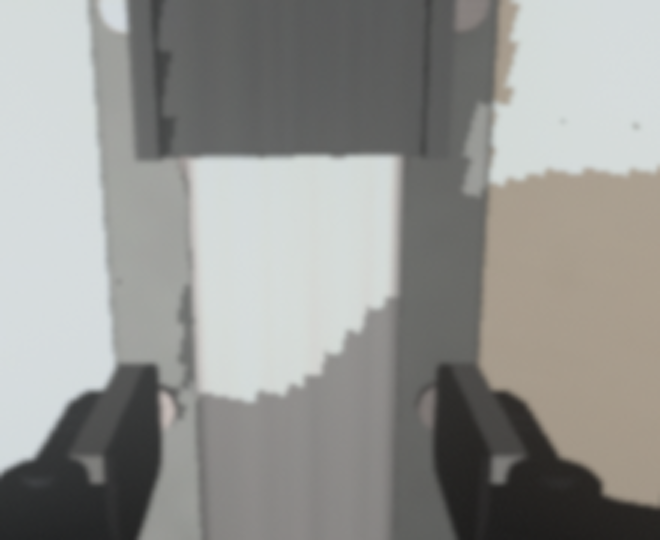

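The rim is at row 156 and no buttons show outside it. The circles at (165,408) and (430,408) are base-plate screws. Both buttons are held under the rim, so I'll re-grip the tube here and slide it in.

>>> send_rows([
  [0,0,0,0,0],
  [-0.3,0,0,0,0],
  [-1,0,0,0,0],
  [-1,0,0,0,0],
  [-1,0,0,0,0],
], newtons=20)

```text
clock: 8.27
position: [587.5, -201.4, 42.3]
eef_rot: [3.141, -0.001, 0.232]
ft_force: [1.1, -0.0, -0.4]
grip_width: 29.5
gripper_force: 22.0
```

>>> send_rows([
  [-1,0.003,0,0,0],
  [-1,0.007,0,0,0],
  [-1,0.011,0,0,0],
  [-1,0.015,0,0,0],
  [-1,0.018,0,0,0],
])

```text
clock: 8.68
position: [604.4, -197.7, 42.2]
eef_rot: [3.141, 0.0, 0.231]
ft_force: [-2.0, -0.6, 2.9]
grip_width: 30.1
gripper_force: 22.3
```

```bash
python3 -c "
from h import *
st()"
```

```text
along 543.1 across -330.8 z 42.2 rot [3.141 0.    0.231] F along -2.1 across -0.1 z 2.9 w 30.1 g 22.3 t 8.68 tz [-0.1   0.43  0.04]
```

>>> send_rows([
  [-1,0.002,0,0,0],
  [-1,0.004,0,0,0],
  [-1,0.006,0,0,0],
  [-1,0.007,0,0,0],
])

```text
clock: 9.02
position: [611.2, -196.0, 42.2]
eef_rot: [3.142, 0.0, 0.231]
ft_force: [-2.4, -0.7, 2.6]
grip_width: 29.8
gripper_force: 22.3
```

>>> send_rows([
  [-1,0.001,0,0,0],
  [-1,0.002,0,0,0],
  [-1,0.002,0,0,0],
])

```text
clock: 9.27
position: [613.2, -195.5, 42.2]
eef_rot: [3.141, -0.0, 0.231]
ft_force: [-1.9, -0.2, 1.2]
grip_width: 29.6
gripper_force: 22.3
```

>>> send_rows([
  [-1,0.001,0,0,0],
  [-1,0.001,0,0,0],
])

```text
clock: 9.43
position: [614.0, -195.3, 42.2]
eef_rot: [3.142, -0.0, 0.231]
ft_force: [-2.5, 0.7, 2.1]
grip_width: 29.8
gripper_force: 22.3
```

```bash
python3 -c "
from h import *
st()"
```

```text
along 553.0 across -330.7 z 42.2 rot [ 3.142 -0.     0.231] F along -2.3 across 1.2 z 2.1 w 29.8 g 22.3 t 9.43 tz [-0.06  0.3   0.  ]
```

Still about 2 N of drag after 27 mm. I'll creep on in 1 mm steps.

>>> send_rows([
  [-1,0.001,0,0,0],
  [-1,0.001,0,0,0],
])

```text
clock: 9.6
position: [615.1, -195.0, 42.2]
eef_rot: [3.141, -0.0, 0.231]
ft_force: [-1.2, -0.5, 1.9]
grip_width: 29.5
gripper_force: 22.3
```

>>> send_rows([
  [-1,0.001,0,0,0],
  [-1,0.001,0,0,0],
])

```text
clock: 9.77
position: [616.6, -194.5, 42.2]
eef_rot: [3.141, -0.001, 0.231]
ft_force: [0.5, -0.4, 1.1]
grip_width: 30.0
gripper_force: 22.1
```

```bash
python3 -c "
from h import *
st()"
```

```text
along 555.7 across -330.5 z 42.2 rot [ 3.141e+00 -1.000e-03  2.310e-01] F along 0.4 across -0.6 z 1.1 w 30.0 g 22.1 t 9.77 tz [-0.01  0.11 -0.04]
```

>>> send_rows([
  [-1,0.001,0,0,0],
  [-1,0.001,0,0,0],
])

```text
clock: 9.93
position: [617.7, -194.3, 42.2]
eef_rot: [3.141, -0.001, 0.231]
ft_force: [-0.7, 0.4, -0.5]
grip_width: 29.6
gripper_force: 22.1
```

```bash
python3 -c "
from h import *
st()"
```

```text
along 556.8 across -330.6 z 42.2 rot [ 3.141e+00 -1.000e-03  2.310e-01] F along -0.5 across 0.6 z -0.5 w 29.6 g 22.1 t 9.93 tz [-0.05 -0.06 -0.02]
```

>>> send_rows([
  [-1,0.001,0,0,0],
  [-1,0.001,0,0,0],
])

```text
clock: 10.1
position: [618.3, -194.2, 42.2]
eef_rot: [3.141, -0.001, 0.231]
ft_force: [-0.4, 0.4, 1.4]
grip_width: 29.7
gripper_force: 22.2
```

```bash
python3 - <<'E'
from h import *
c=r.read_camera("wrist"); import pickle; pickle.dump(c,open("w6.pkl","wb"))
st()
f=c["frame"][110:290,150:370]
cv2.imwrite("pics/w6.png",cv2.resize(f,None,fx=3,fy=3,interpolation=cv2.INTER_CUBIC))
E
```

```text
along 557.4 across -330.6 z 42.2 rot [ 3.141e+00 -1.000e-03  2.310e-01] F along 0.3 across 0.7 z 0.7 w 29.6 g 22.2 t 10.15 tz [ 0.02 -0.05  0.  ]
```

View pics/w6.png

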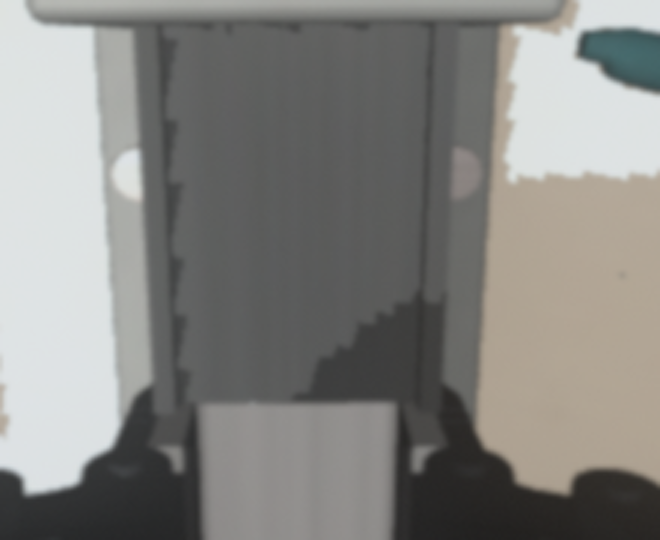

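The sleeve's top edge hides the holes from this viewpoint. The drag has vanished, which fits the buttons having popped. I'll nudge on to feel for the stop.

>>> send_rows([
  [-1,0.001,0,0,0],
  [-1,0.001,0,0,0],
])

```text
clock: 10.32
position: [619.0, -194.1, 42.3]
eef_rot: [3.142, -0.0, 0.231]
ft_force: [-0.1, -0.4, 2.0]
grip_width: 29.9
gripper_force: 22.2
```

```bash
python3 - <<'E'
from h import *
c=r.read_camera("scene"); import pickle; pickle.dump(c,open("s6.pkl","wb"))
st()
f=c["frame"][150:240,200:330]
cv2.imwrite("pics/s6.png",cv2.resize(f,None,fx=6,fy=6,interpolation=cv2.INTER_CUBIC))
h=605.5*u+(-331-20)*v; print((proj(c,[[*h,63]])-[200,150])*6)
for t in ("button_right","button_left"):
  for o in r.outline_of(t,c)[:3]: print(t,o["confidence"],o["extent"])
E
```

```text
along 558.1 across -330.7 z 42.2 rot [ 3.141 -0.     0.231] F along -0.4 across 0.7 z 1.1 w 30.1 g 22.2 t 10.37 tz [ 0.04 -0.01 -0.03]
[[523.51540224 174.74229655]]
```

View pics/s6.png

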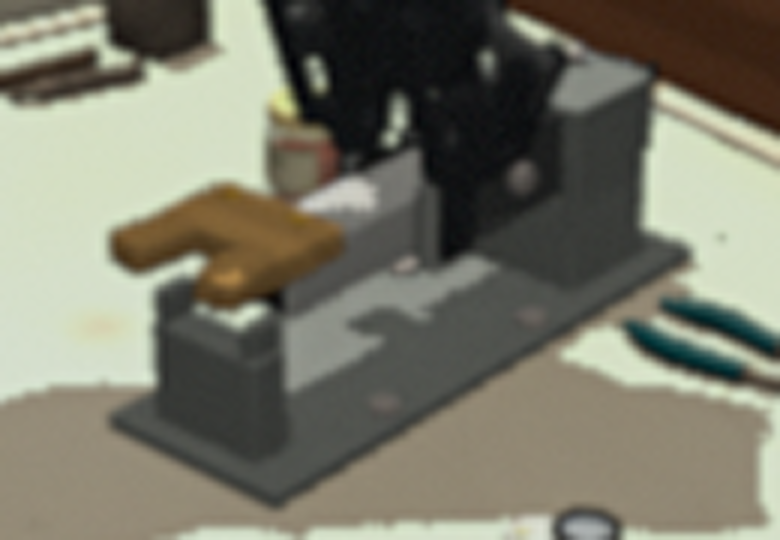

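The right button shows as a light disc at (522,178) in the crop, popped out in its hole. I'll release and lift off to the left side so the wrist camera can check the left button.

>>> send_rows([
  [0.3,0,0,0,0],
  [0.3,0,0,0,0],
  [0.3,0,0,0,0],
  [0.3,0,0,0,0],
  [0.3,0,0,-0.005,0],
])

```text
clock: 10.88
position: [618.0, -193.7, 46.3]
eef_rot: [-3.14, 0.002, 0.231]
ft_force: [-1.1, 0.4, -0.4]
grip_width: 55.8
gripper_force: 0.0
```

>>> send_rows([
  [0.3,-0.005,0,-0.03,0],
  [0.3,-0.005,0,-0.065,0],
  [0.3,-0.005,0,-0.1,0],
  [0.3,-0.005,-0.03,-0.12,0],
  [0.3,-0.005,-0.07,-0.12,0],
])

```text
clock: 11.3
position: [600.5, -134.0, 173.9]
eef_rot: [3.131, -0.01, 0.223]
ft_force: [1.1, 1.3, -0.2]
grip_width: 55.3
gripper_force: 0.0
```

>>> send_rows([
  [0.3,0,-0.03,0,0],
  [0.3,0,-0.04,0,0],
  [0.3,0,-0.04,0,0],
  [0.3,0,-0.04,0,0],
])

```text
clock: 11.63
position: [588.9, -88.7, 167.6]
eef_rot: [3.14, -0.0, 0.232]
ft_force: [0.3, -0.6, 0.4]
grip_width: 55.4
gripper_force: 0.0
```

```bash
python3 - <<'E'
from h import *
c=r.read_camera("wrist"); import pickle
s=r.read_camera("scene")
st()
h=605*u+(-331+20)*v; q=proj(c,[[*h,63]])[0]; print(q)
x,y=int(np.clip(q[0],50,461)),int(np.clip(q[1],45,338))
a=cv2.resize(c["frame"][y-45:y+45,x-50:x+50],None,fx=4,fy=4,interpolation=cv2.INTER_CUBIC)
b=cv2.resize(s["frame"][150:240,230:330],None,fx=4,fy=4,interpolation=cv2.INTER_CUBIC)
cv2.imwrite("pics/f7.png",np.hstack([a,b]))
for n,p in(("wrist",c),("scene",s)):
  for t in ("button_right","button_left"):
    for o in r.outline_of(t,p)[:2]: print(n,t,o["confidence"],o["extent"])
E
```

```text
along 552.3 across -223.3 z 167.6 rot [ 3.139 -0.     0.228] F along 0.4 across -0.2 z 0.2 w 55.5 g 0.0 t 11.73 tz [-0.04 -0.02 -0.02]
[348.63601131 139.03237974]
wrist button_right 0.22 [306.3, 16.7, 441.9, 251.8]
wrist button_left 0.43 [349.9, 132.1, 355.2, 147.6]
scene button_left 0.21 [221.1, 158.2, 313.2, 234.1]
```

View pics/f7.png

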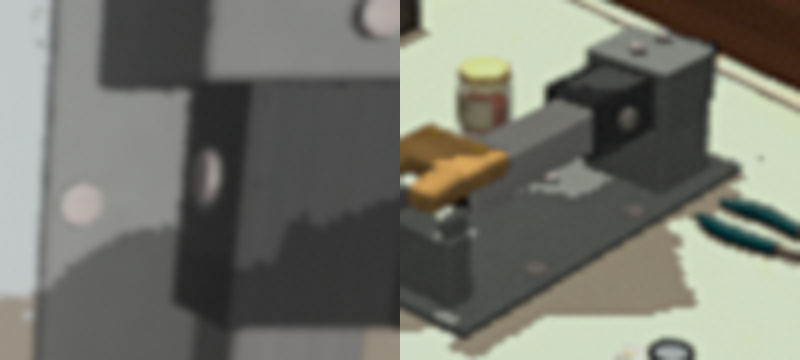

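Both buttons are out in their holes: the left at (210,178) in the wrist crop and the right at (628,117) in the scene crop. The robot is clear of everything, so I'll hand the job in.

```bash
python3 -c "
from h import *
print(r.job_done())"
```

```text
the job is handed in; nothing more can be done
None
```

The bench-pin arm is clicked in: camera views show both buttons out in the sleeve's holes, and I released it, backed the robot clear and handed the job in at about 12 s.

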